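Lay the kit carton down and stamp its label

ROBOT

A 6-joint arm with a two-finger parallel gripper is mounted at the origin on the work surface. World frame = base frame: x ahead of the robot, y to its left, z up, the work surface at z = 0. Lengths are in m, angles in rad, forces in N, time in s.
With the tool pointing down it reaches from about 0.375 to 0.9 m from the base axis. Payload 3.1 kg.
Tool frame: the origin (TCP) lies between the finger pads; the fingertips stand 25 mm ahead of it and the grasp point (between the pads) lies 6 mm ahead of it; z points along the fingers, y is the direction in which the jaws open and shut (so a half turn about z gives the same grasp; the last joint's range is limited). The gripper opens to 85 mm and grips with 20 to 120 N. Pads are 22 mm wide; open, the fingers measure 114 mm over their backs; the gripper's body (76 mm by 85 mm) begins 54 mm behind the grasp point. The pads swing forward as they close: fully open they stand 13 mm farther back than shut.
Start: joints at [-1.381, 0.527, 1.433, -0, 1.181, -0.178], TCP at [0.225, -0.583, 0.234] pointing down, gripper open.
Joint ranges: [-3.08, 3.08], [-0.75, 2.2], [0.22, 2.44], [-1.43, 4.57], [0, 2.65], [-2.85, 2.85]. Speed limits (rad/s): [2.79, 2.79, 3.14, 3.14, 3.14, 3.14].

INTERFACE

Orientations are given as a unit quaternion [x, y, z, w].
In Python, from plant import state, read_camera, camera_params, sign_off gives the robot as it stands.
- The arm moves only by the tool drive_tool, never from a script. Its argument "series" is a list of rows, each a list of 2 entries, a list of its own where there are three numbers: the shift along the tool's x, y, z in mm, then the turn, a rotation vector about the tool's x, y, z in rad. In form: [[[tx, ty, tz], [wx, wy, wz]], ...]. A call has 1 to 8 rows; each row is the pose to reach, as a shift and turn from the pose commanded when the call began, along the tool's axes at that moment; what a row does not reach only later rows make up. A row lasts 1/12 s, in which the tool goes at most 41.7 mm and 7.16 degrees, less where a joint would pass 70% of its speed; a pose out of reach is approached as far as the arm can. A call with a gripper value outside its range is refused whole. "claw" is the opening, from 0 (shut) to 1 (fully open), set as the call begins (left out, the last holds). The fingers move at their own pace and stop on an object; the grip force is fixed at half the most. Time passes only in rows, so rows that repeat a pose let the fingers close. It gives the time, the measured TCP pose, the force and the opening at its end, in the units of the state.
- state(): the state, without advancing time (a new reading comes with each control period).
- read_camera(name): name is "side" or "top"; returns (picture, depth): 384x512x3 uint8, red, green, blue; 384x512 float32, m along the optical axis (not along the pixel's ray), 0 where there is no reading.
- camera_params(name): a dict with "camera_matrix" (3x3 intrinsics, pixels), "R" (3x3) and "t" (3): a world point X has camera coordinates R X + t. Camera axes: x right, y down, z forward; pixel columns grow to the right and rows downward; lengths in m; the calibration is good to about 2 mm. A picture is of the moment at which its call begins. camera_params takes no time and is no camera call.
- sign_off(): hands the job in, once; it reports no verdict.
The state is a dict: "t": time; "qpos": joint angles; "joint_velocities": joint speeds; "joint_efforts": joint torques, N m; "ee_pos": TCP position; "orientation": TCP orientation; "wrist_force": force on the tool from outside, world axes, zero at the start; "torque": the same for the moment, N m; "width": finger opening in m.
Only numpy, scipy, OpenCV 4.12 (cv2) and the standard library are available. Lean on these libraries where they do the work, as an engineer would, in place of code of your own. Each camera call takes 0.05 s, during which the arm holds its last target. There are 200 camera calls.

TASK

Tip the upright science-kit carton over onto the wooden board, pushing near its top so that its foot butts against the board's edge, and leave it lying flat on the board with its label upward. Then take the hand stamp and press it squarely into the red frame on the label, lined up with it: push until you feel the die inside land, keep a firm, even pressure for a second without sliding or crushing the carton, lift it straight off, and stand it back upright on its green rubber rest. Stamp nothing else, and leave the other things on the bench where they are.

Things in the scene. Friction and masses are not known exactly. Their poses are not given: they have to be found in the camera images.
- board: fixed light-wood board, 170 (x) x 230 (y) x 20 mm thick, on the bench; origin under its centre. The carton stands on the bench just off its -x edge (gap 4 to 15 mm), and tips towards the board's +x
- carton: loose brown carton with a blue band round its foot, 60 (x) x 90 (y) x 150 mm tall, 0.25 to 0.5 kg, rigid; origin under its centre, z up while it stands. The label is on its -x face, which looks away from the board; tipped over the board's edge it lies on its +x face, label up, its own z along the board's +x, its top 80 mm above the bench
- carton_center (a point): centre of the carton, half-way up (75 mm above its underside); axes as the carton's
- label (a point): centre of the red frame printed on the carton's white label, on the surface of its -x face, 85 mm above its underside. The frame is 80 mm along the carton's z and 60 mm along its y; axes as the carton's, so its outward normal is -x
- stamp: loose hand stamp with spring handle, standing upright, 0.26 kg: blue housing with a 64 (x) x 44 (y) mm foot edged in black, 58 mm tall, and above it a red handle; 138 mm tall in all. Origin at the centre of the foot's underside. Its 64 mm side belongs along the frame's 80 mm side, either way round
- stamp_grip (a point): point on the stamp's axis to grip the red handle, 112 mm above the foot's underside while the handle is up. The handle is 46 (x) x 30 (y) mm and spans 86 to 138 mm above the foot; grip it across y, by the handle only, with the fingertips clear of the blue housing
- plunger (a joint): how far the handle is pushed down into the housing, m: 0 up, at most 0.024. It starts to move at about 5 N, and the spring adds 0.25 N per mm. The rubber die hidden in the housing lands on the paper after 6 to 22 mm, depending on its depth setting, which cannot be seen, only felt as a firm stop (about 8 N per mm from there). A good print needs about 20 N on the carton in all: under 15 N it is faint, over 30 N the carton is crushed
- rest: fixed green rubber rest for the stamp, 110 (x) x 90 (y) x 6 mm thick; origin under its centre. The stamp starts on it and goes back on it
- pencil_case: light-blue pencil case lying flat, 190 x 65 x 50 mm high, origin under its centre, long axis x
- stapler: blue stapler, 105 x 34 x 43 mm high, origin under its centre, long axis x
- bottle: upright green drink bottle, diameter 66 mm, 160 mm high, origin under its centre
- tape: roll of yellow tape lying flat, outer diameter 100 mm, 24 mm high, origin under its centre
- mug: white mug, diameter 80 mm, 90 mm high, handle on +y, origin under its centre
There are look-alikes about, which are no part of the job. What is shaped like the stamp but pink is not meant.

How it is judged:
By the outcome, as a careful person would: the job done as asked, in the order asked, and still so for the second after the job is handed in, with the robot touching nothing.
It also fails if it takes over 72 s, if anything falls off the work surface, if the arm or the gripper's body presses on something with over 40 N, if the wrist force passes 120 N, or if a joint passes its speed limit or range.

## Working session

There is one attempt and no reset: what is moved stays moved. The work goes in short steps, Python scripts to look and compute and a tool call to move; the robot and the scene stay as the last step left them, time stands still between calls to the robot, and variables do not carry over. Pictures are saved under pics/ and viewed, about 8 in all and at most 12, crops included, and the job is handed in when it is done.

Besides the shell and the picture viewer there is one more tool, called after "Emit:" as name([rows], argument=value, ...), one row to a line, values as JSON. drive_tool: Moves the arm, as the interface text tells. Its arguments: {"type":"object","properties":{"series":{"type":"array","items":{"type":"array"}},"claw":{"type":"number"}},"required":["series"]}

```bash
mkdir -p pics
cat > h.py <<'E'
import numpy as np, cv2
from plant import state, read_camera, camera_params, sign_off
from scipy.spatial.transform import Rotation as R
def look(n):
    p,d=read_camera(n); c=camera_params(n); K=np.array(c['camera_matrix']);Rm=np.array(c['R']);t=np.array(c['t'])
    v,u=np.mgrid[:384,:512]
    C=np.stack([(u-K[0,2])/K[0,0]*d,(v-K[1,2])/K[1,1]*d,d],-1)
    W=(C-t)@Rm
    W[d==0]=np.nan
    return p,W
def save(p,f): cv2.imwrite('pics/'+f,cv2.cvtColor(p,cv2.COLOR_RGB2BGR))
E
python3 - <<'E'
from h import *
for n in('top','side'):
    p,W=look(n); save(p,n+'0.png'); np.savez(n+'0.npz',p=p,W=W)
s=state(); print(s); print(camera_params('top'),camera_params('side'))
E
```

```text
{'t': 0.1, 'qpos': array([-1.38148444e+00,  5.28343572e-01,  1.43377652e+00,  8.70359903e-06,
        1.18142755e+00, -1.78494123e-01]), 'joint_velocities': array([-3.20978541e-04,  2.24293185e-04, -2.76624738e-03, -6.38108602e-05,
       -5.22320497e-04, -2.60038472e-04]), 'joint_efforts': array([-1.32823002e-04, -4.43301988e+01, -1.78585875e+01, -3.70872121e-04,
        3.92617643e-03,  1.22543759e-05]), 'ee_pos': array([ 0.22464062, -0.58254329,  0.23354894]), 'orientation': array([ 9.83137281e-01,  1.82866431e-01, -1.26274546e-06, -9.77503062e-04]), 'wrist_force': array([-0.70948028, -0.03983458,  0.07805571]), 'torque': array([ 0.01433713, -0.00742313, -0.02227867]), 'width': 0.08514048940180201}
{'camera_matrix': array([[443.13907956,   0.        , 249.53504514],
       [  0.        , 443.13907956, 189.30544651],
       [  0.        ,   0.        ,   1.        ]]), 'R': array([[-0.01432706, -0.99962921,  0.02315549],
       [-0.99437031,  0.0118125 , -0.10530029],
       [ 0.10498772, -0.02453378, -0.99417085]]), 't': array([-0.01346565,  0.60333029,  1.19813918])} {'camera_matrix': array([[466.90277223,   0.        , 257.4589209 ],
       [  0.        , 466.90277223, 192.76802275],
       [  0.        ,   0.        ,   1.        ]]), 'R': array([[-0.95607598, -0.29265836,  0.01642577],
       [-0.23627455,  0.73628934, -0.63407598],
       [ 0.17347352, -0.6101058 , -0.77309627]]), 't': array([0.55683595, 0.20405708, 1.61923729])}
```

View pics/top0.png

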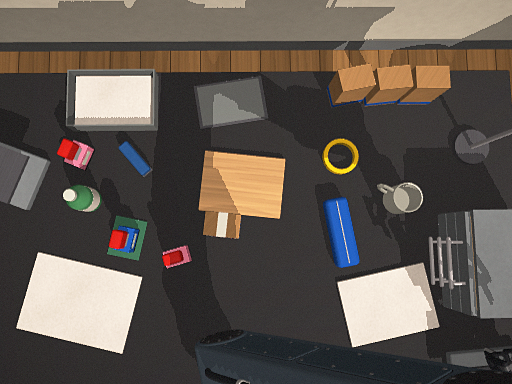

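View pics/side0.png

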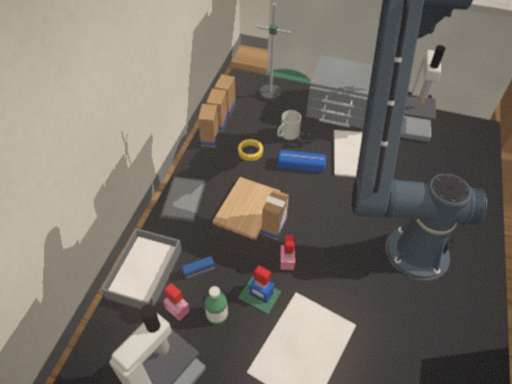

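The top view shows the board at about (243,185), with the carton at (222,224) on its -x edge. The blue stamp is at (124,239) on the green rest. The look-alikes are two pink stamps at (75,152) and (176,257), and three cartons at the back. Next I'll measure them.

```bash
python3 - <<'E'
from h import *
z=np.load('top0.npz');p,W=z['p'],z['W']
hsv=cv2.cvtColor(p,cv2.COLOR_RGB2HSV)
Z=W[...,2]
def box(name,m,lo,hi,roi):
    r=np.zeros(m.shape,bool); r[roi[1]:roi[3],roi[0]:roi[2]]=1
    q=W[m&r&(Z>lo)&(Z<hi)]
    if len(q)<5: print(name,len(q));return
    b=cv2.minAreaRect((q[:,:2]*1000).astype(np.float32)); print(name,len(q),np.round(b[0],1),np.round(b[1],1),round(b[2],1),'z',np.round(np.nanpercentile(q[:,2],[5,50,95]),4))
al=np.ones(Z.shape,bool)
box('board',al,.013,.028,(185,140,300,230))
box('cartontop',al,.14,.16,(190,195,255,245))
H=hsv[...,0];S=hsv[...,1]
g=(H>50)&(H<90)&(S>60)
box('rest',g,.0,.015,(100,205,155,270))
box('rest all',al,.003,.012,(100,205,155,270))
red=((H<8)|(H>172))&(S>130)
box('handle top',red,.125,.15,(95,215,150,265))
box('handle',red,.08,.15,(95,215,150,265))
box('stamp housing',(H>100)&(H<130)&(S>100),.03,.07,(95,215,150,265))
box('pinktop',red,.125,.15,(155,235,200,280))
z=np.load('side0.npz');p,W=z['p'],z['W']; Z=W[...,2]; H,S=cv2.split(cv2.cvtColor(p,cv2.COLOR_RGB2HSV))[:2]
al=np.ones(Z.shape,bool); red=((H<8)|(H>172))&(S>130)
print('side')
box('board',al,.013,.028,(205,170,285,240))
box('cartontop',al,.14,.16,(250,180,300,240))
box('handle top',red,.125,.15,(245,255,285,310))
box('rest',(H>50)&(H<90)&(S>60),.0,.015,(230,260,290,320))
E
python3 -c "
import cv2
a=cv2.imread('pics/top0.png')[135:285,90:300];b=cv2.imread('pics/side0.png')[170:320,210:310]
a=cv2.resize(a,None,fx=2.4,fy=2.4);b=cv2.resize(b,None,fx=2.4,fy=2.4)
cv2.imwrite('pics/c.png',cv2.hconcat([a,b]))"
```

```text
board 4861 [ 6.198e+02 -2.000e-01] [230.4 170.1] 83.3 z [0.0157 0.0197 0.0237]
cartontop 878 [503.8  52.3] [89.8 60.6] 83.3 z [0.1462 0.1497 0.153 ]
rest 657 [475.5 322.3] [ 91.5 110.6] 77.7 z [0.0014 0.0055 0.0094]
rest all 763 [477.  322.1] [179.4 150.8] 0.3 z [0.0032 0.0054 0.0094]
handle top 231 [472.  316.2] [30.4 44.5] 77.7 z [0.1325 0.1426 0.1459]
handle 282 [472.  316.1] [30.9 44.7] 77.0 z [0.107  0.1419 0.1458]
stamp housing 226 [471.3 315.8] [45.4 64.3] 76.8 z [0.044  0.0633 0.0677]
pinktop 221 [422.3 178.7] [29.8 46.8] 15.9 z [0.1315 0.1368 0.1406]
side
board 2088 [636.8   8. ] [279.  284.4] 20.5 z [0.0161 0.0213 0.0262]
cartontop 435 [490.8  98.8] [ 90.6 199.7] 19.4 z [0.1424 0.1507 0.1563]
handle top 169 [474.  318.7] [31.5 46.2] 77.7 z [0.128  0.1438 0.1488]
rest 454 [477.9 325.2] [ 88.7 110.9] 78.4 z [0.0031 0.007  0.0116]
```

View pics/c.png

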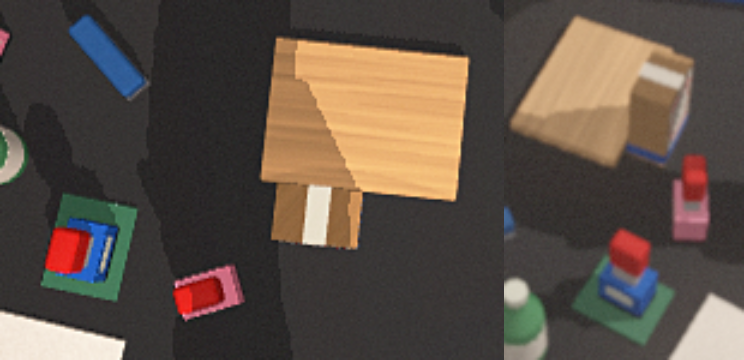

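```bash
cat >> h.py <<'E'
def goal(x,y,z,yaw):
    "tool shift (mm) and turn to TCP (mm), tool x at yaw deg, pointing down"
    s=state(); r=R.from_quat(s['orientation']); g=R.from_euler('z',yaw,degrees=True)*R.from_euler('x',180,degrees=True)
    print('at',np.round(s['ee_pos']*1000,1),'F',np.round(s['wrist_force'],1),'t',round(s['t'],2),'-> shift',np.round(r.inv().apply(np.array([x,y,z])-s['ee_pos']*1000),1),'turn',np.round((r.inv()*g).as_rotvec(),4))
E
python3 -c "
from h import *
goal(330,-260,234,-6.7);goal(434,60.5,234,-6.7)"
```

```text
at [ 224.6 -582.5  233.5] F [-0.7 -0.   0.1] t 0.1 -> shift [ 2.143e+02 -2.631e+02  1.000e-01] turn [-2.000e-03  1.000e-04  4.847e-01]
at [ 224.6 -582.5  233.5] F [-0.7 -0.   0.1] t 0.1 -> shift [ 426.6 -524.8    0.7] turn [-2.000e-03  1.000e-04  4.847e-01]
```

Emit:
drive_tool([
  [[427,-525,0],[-0.002,0,0.485]],
  [[427,-525,0],[-0.002,0,0.485]],
  [[427,-525,0],[-0.002,0,0.485]],
  [[427,-525,0],[-0.002,0,0.485]],
  [[427,-525,0],[-0.002,0,0.485]],
  [[427,-525,0],[-0.002,0,0.485]],
  [[427,-525,0],[-0.002,0,0.485]],
  [[427,-525,0],[-0.002,0,0.485]],
], claw=0.5)

```text
t: 0.77
ee_pos: [0.328, -0.2641, 0.2342]
orientation: [0.998, -0.059, 0.0, 0.001]
wrist_force: [0.6, -0.3, -0.7]
width: 0.0427
```

```bash
python3 -c "
from h import *
goal(434,60.5,234,-6.7)"
```

```text
at [ 328.  -264.1  234.2] F [ 0.6 -0.3 -0.7] t 0.77 -> shift [ 6.700e+01 -3.349e+02 -2.000e-01] turn [ 0.0014 -0.0002 -0.0012]
```

Emit:
drive_tool([
  [[67,-335,0],[0,0,0]],
  [[67,-335,0],[0,0,0]],
  [[67,-335,0],[0,0,0]],
  [[67,-335,0],[0,0,0]],
  [[67,-335,0],[0,0,0]],
  [[67,-335,0],[0,0,0]],
  [[67,-335,0],[0,0,0]],
  [[67,-335,0],[0,0,0]],
])

```text
t: 1.43
ee_pos: [0.4311, 0.0529, 0.2338]
orientation: [0.998, -0.058, 0.0, 0.001]
wrist_force: [0.3, -0.5, 0.4]
width: 0.0429
```

```bash
python3 -c "
from h import *
goal(434,60.5,150,-6.7)
p,W=look('side');save(p[150:300,180:400],'s1.png')"; python3 -c "
import cv2;cv2.imwrite('pics/s1b.png',cv2.resize(cv2.imread('pics/s1.png'),None,fx=2.5,fy=2.5))"
```

```text
at [431.1  52.9 233.8] F [ 0.3 -0.5  0.4] t 1.43 -> shift [ 2.  -8.  83.7] turn [ 0.002  -0.0003 -0.0001]
```

Emit:
drive_tool([
  [[0,0,28],[0,0,0]],
  [[0,0,56],[0,0,0]],
  [[0,0,84],[0,0,0]],
  [[0,0,84],[0,0,0]],
  [[0,0,84],[0,0,0]],
])

```text
t: 1.9
ee_pos: [0.43, 0.0506, 0.1489]
orientation: [0.998, -0.059, -0.002, 0.001]
wrist_force: [0.4, 0.0, 0.7]
width: 0.0426
```

```bash
python3 -c "
from h import *
goal(434,60.5,150,-6.7)"
```

```text
at [430.   50.6 148.9] F [0.4 0.  0.7] t 1.9 -> shift [  2.8 -10.3  -1.1] turn [ 0.0018  0.0039 -0.0003]
```

Emit:
drive_tool([
  [[6,-10,0],[0,0,0]],
  [[12,-10,0],[0,0,0]],
  [[18,-10,0],[0,0,0]],
  [[24,-10,0],[0,0,0]],
  [[30,-10,0],[0,0,0]],
  [[35,-10,0],[0,0,0]],
  [[40,-10,0],[0,0,0]],
  [[45,-10,0],[0,0,0]],
])

```text
t: 2.57
ee_pos: [0.4744, 0.0555, 0.1524]
orientation: [0.998, -0.058, -0.003, 0.001]
wrist_force: [-14.4, 1.7, 41.9]
width: 0.0427
```

Emit:
drive_tool([
  [[4,0,0],[0,0,0]],
  [[8,0,0],[0,0,0]],
  [[12,0,0],[0,0,0]],
  [[16,0,0],[0,0,0]],
  [[20,0,0],[0,0,0]],
  [[24,0,0],[0,0,0]],
  [[27,0,0],[0,0,0]],
  [[30,0,0],[0,0,0]],
])

```text
t: 3.23
ee_pos: [0.5068, 0.0516, 0.1494]
orientation: [0.998, -0.059, -0.0, 0.001]
wrist_force: [-0.9, 0.4, 0.6]
width: 0.0427
```

```bash
python3 -c "
from h import *
goal(434,60.5,150,-6.7)
p,W=look('side');q,_=look('top');save(cv2.hconcat([cv2.resize(p[150:300,210:350],None,fx=2.5,fy=2.5),cv2.resize(q[130:280,170:310],None,fx=2.5,fy=2.5)]),'s2.png')"
```

```text
at [506.8  51.6 149.4] F [-0.9  0.4  0.6] t 3.23 -> shift [-73.3  -0.3  -0.5] turn [ 0.0019  0.0008 -0.0004]
```

View pics/s2.png

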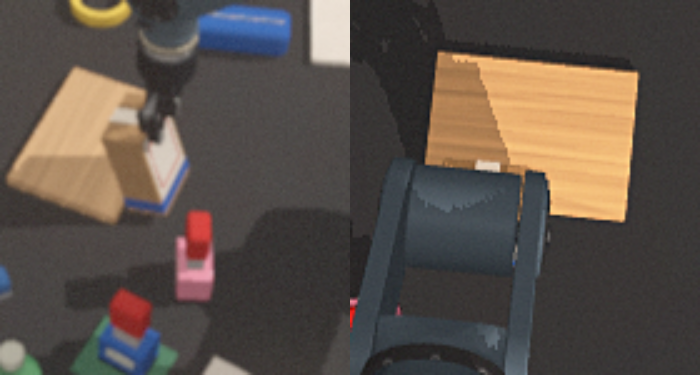

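The carton is leaning over the board edge at about (145,155) in the left crop, still in line with the board. I'll keep pushing slowly.

Emit:
drive_tool([
  [[4,0,0],[0,0,0]],
  [[8,0,0],[0,0,0]],
  [[12,0,0],[0,0,0]],
  [[16,0,0],[0,0,0]],
])

```text
t: 3.67
ee_pos: [0.5232, 0.0498, 0.1496]
orientation: [0.998, -0.059, 0.0, 0.001]
wrist_force: [-0.7, -0.3, 0.6]
width: 0.0424
```

Emit:
drive_tool([
  [[4,0,0],[0,0,0]],
  [[8,0,0],[0,0,0]],
  [[12,0,0],[0,0,0]],
  [[16,0,0],[0,0,0]],
])

```text
t: 4.0
ee_pos: [0.5392, 0.0479, 0.1499]
orientation: [0.998, -0.059, 0.0, 0.001]
wrist_force: [-0.2, 0.4, 1.1]
width: 0.0429
```

```bash
python3 -c "
from h import *
goal(434,60.5,150,-6.7)
p,W=look('side');save(cv2.resize(p[150:300,210:350],None,fx=2.5,fy=2.5),'s3.png')"
```

```text
at [539.2  47.9 149.9] F [-0.2  0.4  1.1] t 4.0 -> shift [-105.9   -0.2   -0.2] turn [ 0.0019 -0.0007 -0.0003]
```

View pics/s3.png

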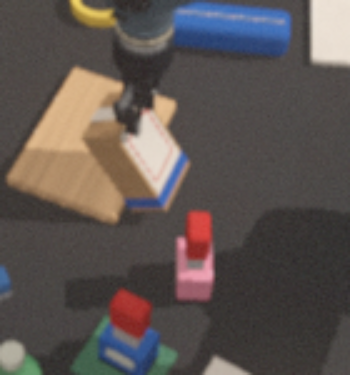

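It's now tilted about 30° and close to balance.

Emit:
drive_tool([
  [[4,0,0],[0,0,0]],
  [[8,0,0],[0,0,0]],
  [[12,0,0],[0,0,0]],
  [[16,0,0],[0,0,0]],
  [[20,0,0],[0,0,0]],
  [[20,0,0],[0,0,0]],
  [[20,0,0],[0,0,0]],
])

```text
t: 4.63
ee_pos: [0.5587, 0.0456, 0.1498]
orientation: [0.998, -0.059, 0.0, 0.001]
wrist_force: [-0.9, -0.1, 0.7]
width: 0.0424
```

```bash
python3 -c "
from h import *
goal(434,60.5,234,-6.7)
p,W=look('side');save(cv2.resize(p[150:300,210:350],None,fx=2.5,fy=2.5),'s4.png')
for v,u in [(212,270),(205,262),(215,275),(220,275)]: print(np.round(W[v,u],3))"
```

```text
at [558.7  45.6 149.8] F [-0.9 -0.1  0.7] t 4.63 -> shift [-1.255e+02 -1.000e-01 -8.420e+01] turn [ 0.0019 -0.0004 -0.0003]
[0.523 0.049 0.079]
[0.557 0.032 0.084]
[0.503 0.058 0.081]
[0.497 0.078 0.081]
```

View pics/s4.png

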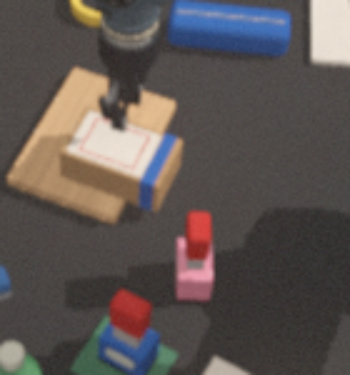

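The carton is lying flat on the board, label up, with its top at z≈0.08. I'll rise and go over to the stamp.

Emit:
drive_tool([
  [[0,0,-40],[0,0,0]],
  [[0,0,-80],[0,0,0]],
  [[0,0,-100],[0,0,0]],
  [[0,0,-100],[0,0,0]],
], claw=1)

```text
t: 5.02
ee_pos: [0.5615, 0.0457, 0.2552]
orientation: [0.998, -0.058, 0.006, 0.001]
wrist_force: [0.4, 0.5, -0.1]
width: 0.0853
```

```bash
python3 -c "
from h import *
goal(473,317,250,-12.3)"
```

```text
at [561.5  45.7 255.2] F [ 0.4  0.5 -0.1] t 5.02 -> shift [-119.6 -259.2    3.4] turn [ 0.0013 -0.0115  0.0977]
```

Emit:
drive_tool([
  [[-120,-259,0],[0,0,0.098]],
  [[-120,-259,0],[0,0,0.098]],
  [[-120,-259,0],[0,0,0.098]],
  [[-120,-259,0],[0,0,0.098]],
  [[-120,-259,0],[0,0,0.098]],
  [[-120,-259,0],[0,0,0.098]],
  [[-120,-259,0],[0,0,0.098]],
  [[-120,-259,0],[0,0,0.098]],
])

```text
t: 5.68
ee_pos: [0.466, 0.3224, 0.2484]
orientation: [0.995, -0.104, -0.001, -0.0]
wrist_force: [0.9, -0.3, 0.5]
width: 0.0855
```

Run:
```python
from h import *
goal(473,317,124,-12.3)
z=look('top');p,W=z;Z=W[...,2]
H,S=cv2.split(cv2.cvtColor(p,cv2.COLOR_RGB2HSV))[:2]
def rect(q): 
    b=cv2.minAreaRect((q[:,:2]*1000).astype(np.float32));print(len(q),np.round(b[0],1),np.round(b[1],1),round(b[2],1),np.round(np.median(q[:,2]),4))
m=np.zeros(Z.shape,bool);m[140:260,190:300]=1
rect(W[m&(Z>.07)&(Z<.09)])
red=((H<10)|(H>170))&(S>60)
rect(W[m&red&(Z>.07)&(Z<.09)])
rect(W[m&(Z>.014)&(Z<.027)])
np.savez('t5.npz',p=p,W=W); save(cv2.resize(p[135:255,185:305],None,fx=4,fy=4),'t5.png')
```

```text
at [466.  322.4 248.4] F [ 0.9 -0.3  0.5] t 5.68 -> shift [  8.2   3.8 124.4] turn [0.0002 0.0023 0.0058]
1908 [565.3  45.4] [ 90.4 150.2] 83.5 0.08
129 [575.7  44.1] [63.7 83.5] 83.6 0.0805
3533 [554.6   9.5] [233.1 304.9] 82.2 0.0196
```

View pics/t5.png

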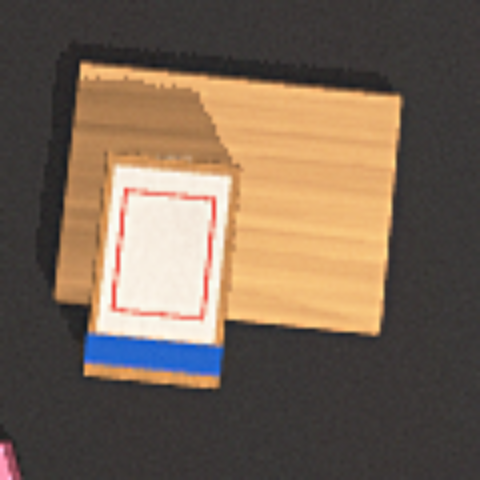

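The label frame is centred at about (575.5, 44.2) with yaw −6.5°, both from the carton outline and from the red frame itself. Next I'll centre over the stamp.

Emit:
drive_tool([
  [[8,4,30],[0,0,0]],
  [[8,4,60],[0,0,0]],
  [[8,4,60],[0,0,0]],
  [[8,4,60],[0,0,0]],
])

```text
t: 6.07
ee_pos: [0.4753, 0.3098, 0.1876]
orientation: [0.994, -0.108, -0.002, 0.002]
wrist_force: [-0.2, 0.4, -0.5]
width: 0.0857
```

Run:
```python
from h import *
goal(473,317,124,-12.3)
```

```text
at [475.3 309.8 187.6] F [-0.2  0.4 -0.5] t 6.07 -> shift [-3.6 -6.9 63.6] turn [ 0.0052  0.0039 -0.0018]
```

Emit:
drive_tool([
  [[-3,-7,20],[0.004,0.004,0]],
  [[-3,-7,40],[0.004,0.004,0]],
  [[-3,-7,40],[0.004,0.004,0]],
  [[-3,-7,40],[0.004,0.004,0]],
])

```text
t: 6.4
ee_pos: [0.4754, 0.3184, 0.1501]
orientation: [0.994, -0.108, 0.002, -0.001]
wrist_force: [0.2, -0.1, 0.1]
width: 0.0852
```

Run:
```python
from h import *
goal(473,317,124,-12.3)
```

```text
at [475.4 318.4 150.1] F [ 0.2 -0.1  0.1] t 6.4 -> shift [-2.2  1.9 26.1] turn [-0.002  -0.0046 -0.0011]
```

Emit:
drive_tool([
  [[-2,1,13],[-0.003,-0.004,0]],
  [[-2,1,26],[-0.003,-0.004,0]],
  [[-2,1,26],[-0.003,-0.004,0]],
  [[-2,1,26],[-0.003,-0.004,0]],
  [[-2,1,26],[-0.003,-0.004,0]],
  [[-2,1,26],[-0.003,-0.004,0]],
])

```text
t: 6.9
ee_pos: [0.4738, 0.3185, 0.1243]
orientation: [0.994, -0.107, 0.001, -0.0]
wrist_force: [-0.7, -0.0, -0.2]
width: 0.0852
```

Emit:
drive_tool([
  [[0,0,0],[0,0,0]],
  [[0,0,0],[0,0,0]],
  [[0,0,0],[0,0,0]],
  [[0,0,0],[0,0,0]],
  [[0,0,0],[0,0,0]],
  [[0,0,0],[0,0,0]],
  [[0,0,0],[0,0,0]],
  [[0,0,0],[0,0,0]],
], claw=0)

```text
t: 7.57
ee_pos: [0.4732, 0.3181, 0.1236]
orientation: [0.994, -0.107, 0.0, 0.001]
wrist_force: [-0.3, -2.3, 4.2]
width: 0.0288
```

Run:
```python
from h import *
goal(473,317,124,-12.3)
```

```text
at [473.2 318.1 123.6] F [-0.3 -2.3  4.2] t 7.57 -> shift [ 0.1  1.1 -0.4] turn [ 0.0011 -0.001  -0.0003]
```

The handle is gripped (28.8 mm). Lifting straight up.

Emit:
drive_tool([
  [[0,0,-15],[0,0,0]],
  [[0,0,-40],[0,0,0]],
  [[0,0,-75],[0,0,0]],
  [[0,0,-110],[0,0,0]],
  [[0,0,-120],[0,0,0]],
  [[0,0,-120],[0,0,0]],
  [[0,0,-120],[0,0,0]],
])

```text
t: 8.15
ee_pos: [0.4723, 0.3181, 0.2423]
orientation: [0.994, -0.107, -0.0, 0.001]
wrist_force: [0.4, 0.8, -2.9]
width: 0.0287
```

Run:
```python
from h import *
goal(575.5,44.2,245,-6.5)
```

```text
at [472.3 318.1 242.3] F [ 0.4  0.8 -2.9] t 8.15 -> shift [159.4 245.6  -2.5] turn [ 0.0015  0.0007 -0.1019]
```

Emit:
drive_tool([
  [[35,55,0],[0,0,-0.03]],
  [[70,108,0],[0,0,-0.06]],
  [[100,154,0],[0,0,-0.102]],
  [[130,200,0],[0,0,-0.102]],
  [[150,231,0],[0,0,-0.102]],
  [[159,245,0],[0,0,-0.102]],
  [[159.4,245.6,0],[0,0,-0.102]],
  [[159.4,245.6,0],[0,0,-0.102]],
])

```text
t: 8.82
ee_pos: [0.5785, 0.0368, 0.2404]
orientation: [0.998, -0.06, -0.0, 0.003]
wrist_force: [-0.2, 0.2, -1.7]
width: 0.0288
```

Emit:
drive_tool([
  [[0,0,0],[0,0,0]],
  [[0,0,0],[0,0,0]],
  [[0,0,0],[0,0,0]],
  [[0,0,0],[0,0,0]],
])

```text
t: 9.15
ee_pos: [0.5751, 0.046, 0.2425]
orientation: [0.998, -0.056, -0.001, 0.0]
wrist_force: [0.9, 0.2, -2.7]
width: 0.0286
```

Run:
```python
from h import *
goal(575.5,44.2,212,-6.5)
```

```text
at [575.1  46.  242.5] F [ 0.9  0.2 -2.7] t 9.15 -> shift [ 0.7  1.7 30.5] turn [0.0006 0.0021 0.0022]
```

Emit:
drive_tool([
  [[0.5,1.7,15],[0,0.001,0.001]],
  [[0.5,1.7,30],[0,0.001,0.001]],
  [[0.5,1.7,36],[0,0.001,0.001]],
  [[0.5,1.7,36],[0,0.001,0.001]],
  [[0.5,1.7,36],[0,0.001,0.001]],
  [[0.5,1.7,36],[0,0.001,0.001]],
])

```text
t: 9.65
ee_pos: [0.5771, 0.0431, 0.2084]
orientation: [0.998, -0.057, 0.002, 0.001]
wrist_force: [0.6, -0.4, -2.2]
width: 0.0291
```

Run:
```python
from h import *
goal(575.5,44.2,198,-6.5)
p,W=look('side');q,V=look('top')
Rz=R.from_euler('z',6.5,degrees=True).as_matrix()
for n,pp,X in(('side',p,W),('top',q,V)):
    H,S,Vv=cv2.split(cv2.cvtColor(pp,cv2.COLOR_RGB2HSV))
    L=(X*1000-np.array([575.5,44.2,80]))@Rz.T   # label frame coords
    near=(abs(L[...,0])<60)&(abs(L[...,1])<60)
    blue=near&(H>100)&(H<130)&(S>100)&(L[...,2]>12)&(L[...,2]<75)
    red=near&((H<10)|(H>170))&(S>50)&(abs(L[...,2])<8)
    for nm,m in(('blue',blue),('red',red)):
        l=L[m]; print(n,nm,len(l), np.round(np.percentile(l,[1,50,99],axis=0),1).tolist() if len(l) else '')
save(cv2.hconcat([cv2.resize(p[150:250,220:320],None,fx=4,fy=4),cv2.resize(q[140:240,185:285],None,fx=4,fy=4)]),'s6.png')
```

```text
at [577.1  43.1 208.4] F [ 0.6 -0.4 -2.2] t 9.65 -> shift [-1.8 -0.9 10.3] turn [ 0.0009 -0.0031  0.0001]
side blue 174 [[-29.4, -15.2, 19.5], [-16.2, 17.8, 64.6], [30.3, 25.5, 74.7]]
side red 26 [[-50.8, -28.2, -5.2], [8.2, 25.8, 1.9], [46.4, 44.9, 6.5]]
top blue 89 [[-31.4, -23.8, 45.5], [-25.8, -8.5, 69.1], [-13.3, 18.9, 73.0]]
top red 54 [[-41.6, -31.8, -5.9], [-38.1, -11.0, 0.3], [-5.1, 31.1, 5.4]]
```

View pics/s6.png

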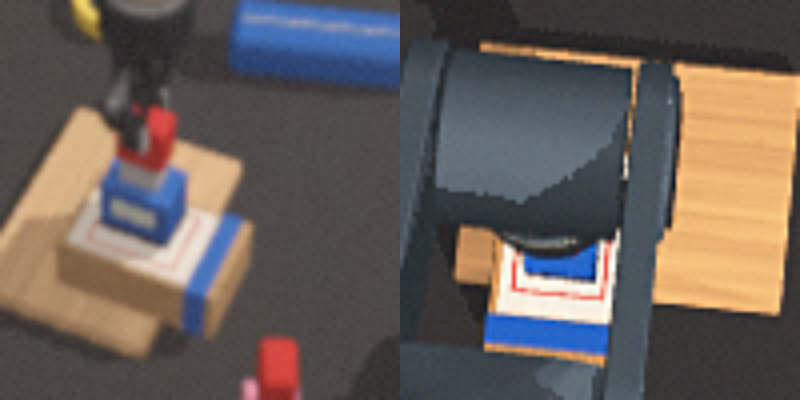

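In the side crop the stamp hovers inside the frame at (145,205). In the top crop its margins in the frame look even. I'll make a small centring correction, then descend.

Emit:
drive_tool([
  [[-1,-0.6,3],[0,-0.001,0]],
  [[-1,-0.6,6],[0,-0.001,0]],
  [[-1,-0.6,6],[0,-0.001,0]],
  [[-1,-0.6,6],[0,-0.001,0]],
  [[-1,-0.6,6],[0,-0.001,0]],
  [[-1,-0.6,6],[0,-0.001,0]],
  [[-1,-0.6,6],[0,-0.001,0]],
  [[-1,-0.6,6],[0,-0.001,0]],
])

```text
t: 10.42
ee_pos: [0.5758, 0.0433, 0.2017]
orientation: [0.998, -0.057, 0.0, 0.0]
wrist_force: [1.3, -0.0, -3.1]
width: 0.0287
```

Run:
```python
from h import *
goal(575.5,44.2,198,-6.5)
```

```text
at [575.8  43.3 201.7] F [ 1.3 -0.  -3.1] t 10.42 -> shift [-0.4 -0.9  3.7] turn [ 0.0009 -0.0007 -0.0008]
```

Emit:
drive_tool([
  [[-0.2,-0.6,1],[0,0,0]],
  [[-0.2,-0.6,2],[0,0,0]],
  [[-0.2,-0.6,3],[0,0,0]],
  [[-0.2,-0.6,4],[0,0,0]],
  [[-0.2,-0.6,5],[0,0,0]],
  [[-0.2,-0.6,6],[0,0,0]],
  [[-0.2,-0.6,7],[0,0,0]],
  [[-0.2,-0.6,7],[0,0,0]],
])

```text
t: 11.08
ee_pos: [0.5757, 0.0439, 0.1951]
orientation: [0.998, -0.057, 0.001, 0.001]
wrist_force: [-1.2, 0.5, 5.0]
width: 0.0289
```

Emit:
drive_tool([
  [[0,0,0.5],[0,0,0]],
  [[0,0,1],[0,0,0]],
  [[0,0,1],[0,0,0]],
])

```text
t: 11.33
ee_pos: [0.5757, 0.0438, 0.1938]
orientation: [0.998, -0.057, 0.0, 0.001]
wrist_force: [-2.3, -0.2, 6.0]
width: 0.0287
```

Emit:
drive_tool([
  [[0,0,0.5],[0,0,0]],
  [[0,0,1],[0,0,0]],
  [[0,0,1],[0,0,0]],
])

```text
t: 11.58
ee_pos: [0.5757, 0.0438, 0.1927]
orientation: [0.998, -0.057, 0.0, 0.001]
wrist_force: [-2.1, 0.0, 5.0]
width: 0.0288
```

Emit:
drive_tool([
  [[0,0,0.5],[0,0,0]],
  [[0,0,1],[0,0,0]],
  [[0,0,1],[0,0,0]],
])

```text
t: 11.83
ee_pos: [0.5757, 0.0438, 0.1918]
orientation: [0.998, -0.057, 0.0, 0.001]
wrist_force: [-2.3, -1.1, 5.7]
width: 0.0287
```

Emit:
drive_tool([
  [[0,0,0.5],[0,0,0]],
  [[0,0,1],[0,0,0]],
  [[0,0,1],[0,0,0]],
])

```text
t: 12.08
ee_pos: [0.5757, 0.0438, 0.1908]
orientation: [0.998, -0.057, 0.0, 0.001]
wrist_force: [-1.0, 0.1, 5.1]
width: 0.0295
```

Emit:
drive_tool([
  [[0,0,0.5],[0,0,0]],
  [[0,0,1],[0,0,0]],
  [[0,0,1],[0,0,0]],
])

```text
t: 12.33
ee_pos: [0.5757, 0.0438, 0.1899]
orientation: [0.998, -0.057, 0.0, 0.001]
wrist_force: [-2.4, -0.8, 5.5]
width: 0.0289
```

Emit:
drive_tool([
  [[0,0,0.5],[0,0,0]],
  [[0,0,1],[0,0,0]],
  [[0,0,1],[0,0,0]],
])

```text
t: 12.58
ee_pos: [0.5758, 0.0438, 0.1894]
orientation: [0.998, -0.057, 0.001, 0.001]
wrist_force: [-2.9, -0.7, 8.7]
width: 0.029
```

Emit:
drive_tool([
  [[0,0,0.4],[0,0,0]],
  [[0,0,0.8],[0,0,0]],
  [[0,0,0.8],[0,0,0]],
  [[0,0,0.8],[0,0,0]],
])

```text
t: 12.92
ee_pos: [0.5758, 0.0438, 0.1891]
orientation: [0.998, -0.057, 0.001, 0.001]
wrist_force: [-3.5, -0.2, 10.7]
width: 0.029
```

That's a firm stop: the die has landed. I'll build up to about 20 N.

Emit:
drive_tool([
  [[0,0,0.5],[0,0,0]],
  [[0,0,1],[0,0,0]],
  [[0,0,1.5],[0,0,0]],
  [[0,0,1.5],[0,0,0]],
])

```text
t: 13.25
ee_pos: [0.576, 0.0437, 0.1885]
orientation: [0.998, -0.057, 0.001, 0.001]
wrist_force: [-4.6, 0.4, 15.4]
width: 0.0289
```

Emit:
drive_tool([
  [[-0.3,0,0.4],[0,0,0]],
  [[-0.6,0,0.8],[0,0,0]],
  [[-0.6,0,0.8],[0,0,0]],
  [[-0.6,0,0.8],[0,0,0]],
])

```text
t: 13.58
ee_pos: [0.5759, 0.0438, 0.1882]
orientation: [0.998, -0.057, 0.002, 0.001]
wrist_force: [-4.1, -1.2, 17.5]
width: 0.029
```

Emit:
drive_tool([
  [[0,0,0.2],[0,0,0]],
  [[0,0,0.2],[0,0,0]],
  [[0,0,0.2],[0,0,0]],
  [[0,0,0.2],[0,0,0]],
  [[0,0,0.2],[0,0,0]],
  [[0,0,0.2],[0,0,0]],
  [[0,0,0.2],[0,0,0]],
  [[0,0,0.2],[0,0,0]],
])

```text
t: 14.25
ee_pos: [0.5759, 0.0438, 0.1882]
orientation: [0.998, -0.057, 0.002, 0.001]
wrist_force: [-5.1, -0.9, 17.6]
width: 0.0288
```

Emit:
drive_tool([
  [[0,0,0],[0,0,0]],
  [[0,0,0],[0,0,0]],
  [[0,0,0],[0,0,0]],
  [[0,0,0],[0,0,0]],
  [[0,0,0],[0,0,0]],
  [[0,0,0],[0,0,0]],
  [[0,0,0],[0,0,0]],
  [[0,0,0],[0,0,0]],
])

```text
t: 14.92
ee_pos: [0.576, 0.0438, 0.1882]
orientation: [0.998, -0.057, 0.002, 0.001]
wrist_force: [-4.7, -0.5, 18.0]
width: 0.0288
```

Run:
```python
from h import *
goal(575.5,44.2,198,-6.5)
```

```text
at [576.   43.8 188.2] F [-4.7 -0.5 18. ] t 14.92 -> shift [-0.5 -0.3 -9.8] turn [ 0.0012 -0.0039 -0.0006]
```

It held at about 20 N for over 1.3 s with no motion. Lifting straight off.

Emit:
drive_tool([
  [[0,0,-2],[0,0,0]],
  [[0,0,-4],[0,0,0]],
  [[0,0,-7],[0,0,0]],
  [[0,0,-10],[0,0,0]],
  [[0,0,-14],[0,0,0]],
  [[0,0,-19],[0,0,0]],
  [[0,0,-26],[0,0,0]],
  [[0,0,-36],[0,0,0]],
])

```text
t: 15.58
ee_pos: [0.574, 0.0442, 0.2204]
orientation: [0.998, -0.057, -0.001, 0.0]
wrist_force: [-0.8, -0.1, -3.1]
width: 0.0288
```

Emit:
drive_tool([
  [[0,0,-12],[0,0,0]],
  [[0,0,-25],[0,0,0]],
  [[0,0,-25],[0,0,0]],
  [[0,0,-25],[0,0,0]],
])

```text
t: 15.92
ee_pos: [0.5755, 0.0441, 0.2471]
orientation: [0.998, -0.057, 0.001, 0.0]
wrist_force: [0.2, 0.5, -2.8]
width: 0.0292
```

Run:
```python
from h import *
goal(474.5,320.5,245,-12.3)
```

```text
at [575.5  44.1 247.1] F [ 0.2  0.5 -2.8] t 15.92 -> shift [-131.8 -263.1    1.5] turn [ 0.0007 -0.0026  0.1005]
```

Emit:
drive_tool([
  [[-18,-36,0],[0,0,0.02]],
  [[-36,-72,0],[0,0,0.06]],
  [[-54,-108,0],[0,0,0.1]],
  [[-72,-144,0],[0,0,0.1]],
  [[-90,-180,0],[0,0,0.1]],
  [[-108,-216,0],[0,0,0.1]],
  [[-124,-248,0],[0,0,0.1]],
  [[-132,-263,0],[0,0,0.1]],
])

```text
t: 16.58
ee_pos: [0.471, 0.324, 0.245]
orientation: [0.994, -0.105, -0.001, -0.0]
wrist_force: [0.2, -0.5, -3.0]
width: 0.0289
```

Emit:
drive_tool([
  [[0,0,0],[0,0,0]],
  [[0,0,40],[0,0,0]],
  [[0,0,80],[0,0,0]],
  [[0,0,100],[0,0,0]],
  [[0,0,106],[0,0,0]],
  [[0,0,106],[0,0,0]],
  [[0,0,106],[0,0,0]],
  [[0,0,106],[0,0,0]],
])

```text
t: 17.25
ee_pos: [0.4755, 0.3205, 0.1416]
orientation: [0.994, -0.107, 0.002, -0.0]
wrist_force: [-0.1, 0.4, -2.9]
width: 0.0291
```

Run:
```python
from h import *
goal(474.5,320.5,124,-12.3)
```

```text
at [475.5 320.5 141.6] F [-0.1  0.4 -2.9] t 17.25 -> shift [-1.1  0.3 17.6] turn [-0.0012 -0.0038 -0.    ]
```

Now lowering gently until it touches the rest.

Emit:
drive_tool([
  [[-0.5,0,4],[0,0,0]],
  [[-0.5,0,8],[0,0,0]],
  [[-0.5,0,12],[0,0,0]],
  [[-0.5,0,14],[0,0,0]],
  [[-0.5,0,15],[0,0,0]],
  [[-0.5,0,16],[0,0,0]],
  [[-0.5,0,16],[0,0,0]],
  [[-0.5,0,16],[0,0,0]],
])

```text
t: 17.92
ee_pos: [0.4734, 0.3204, 0.124]
orientation: [0.994, -0.107, 0.0, 0.0]
wrist_force: [-0.6, -0.2, -2.9]
width: 0.0287
```

Emit:
drive_tool([
  [[0,0,0.8],[0,0,0]],
  [[0,0,1.6],[0,0,0]],
  [[0,0,1.6],[0,0,0]],
  [[0,0,1.6],[0,0,0]],
])

```text
t: 18.25
ee_pos: [0.4736, 0.3204, 0.1231]
orientation: [0.994, -0.107, 0.001, 0.0]
wrist_force: [-2.2, -1.1, 3.9]
width: 0.0288
```

Emit:
drive_tool([
  [[0,0,-0.5],[0,0,0]],
  [[0,0,-0.5],[0,0,0]],
])

```text
t: 18.42
ee_pos: [0.4736, 0.3204, 0.1234]
orientation: [0.994, -0.107, 0.001, 0.0]
wrist_force: [-1.2, -2.0, 3.8]
width: 0.029
```

Emit:
drive_tool([
  [[0,0,0],[0,0,0]],
  [[0,0,0],[0,0,0]],
  [[0,0,0],[0,0,0]],
  [[0,0,0],[0,0,0]],
  [[0,0,0],[0,0,0]],
  [[0,0,0],[0,0,0]],
  [[0,0,0],[0,0,0]],
  [[0,0,0],[0,0,0]],
], claw=1)

```text
t: 19.08
ee_pos: [0.4733, 0.3204, 0.1228]
orientation: [0.994, -0.107, 0.0, 0.0]
wrist_force: [-0.2, -0.5, 0.2]
width: 0.0853
```

Emit:
drive_tool([
  [[0,0,-10],[0,0,0]],
  [[0,0,-30],[0,0,0]],
  [[0,0,-60],[0,0,0]],
  [[0,0,-95],[0,0,0]],
  [[0,0,-120],[0,0,0]],
  [[0,0,-120],[0,0,0]],
  [[0,0,-120],[0,0,0]],
])

```text
t: 19.67
ee_pos: [0.4743, 0.321, 0.2455]
orientation: [0.994, -0.107, 0.003, -0.001]
wrist_force: [-0.4, 0.5, -0.1]
width: 0.0853
```

Run:
```python
from h import *
goal(474.5,320.5,124,-12.3)
p,W=look('side');q,V=look('top')
save(cv2.hconcat([cv2.resize(p[170:320,200:320],None,fx=3,fy=3),cv2.resize(q[140:290,85:250],None,fx=2.6,fy=2.6)[:390]] if 0 else [cv2.resize(p[170:320,200:320],(360,450)),cv2.resize(q[135:285,85:225],(420,450))]),'s7.png')
for n,pp,X in(('side',p,W),('top',q,V)):
    Z=X[...,2];H,S,_=cv2.split(cv2.cvtColor(pp,cv2.COLOR_RGB2HSV))
    near=(abs(X[...,0]-.474)<.08)&(abs(X[...,1]-.32)<.08)
    for nm,m in(('handle',near&((H<8)|(H>172))&(S>130)&(Z>.125)&(Z<.15)),('carton',(abs(X[...,0]-.565)<.1)&(abs(X[...,1]-.045)<.1)&(Z>.07)&(Z<.09))):
        l=X[m]
        if len(l)>5: b=cv2.minAreaRect((l[:,:2]*1000).astype(np.float32));print(n,nm,len(l),np.round(b[0],1),np.round(b[1],1),round(b[2],1),np.round(np.median(l[:,2]),4))
```

```text
at [474.3 321.  245.5] F [-0.4  0.5 -0.1] t 19.67 -> shift [ -0.3   0.7 121.5] turn [-0.0022 -0.005   0.0005]
side handle 164 [474.4 322.1] [30.1 47.6] 76.0 0.1433
side carton 270 [568.1  46.9] [ 94.2 151.7] 83.3 0.0815
top handle 95 [482.7 314.1] [27.3 28.4] 11.3 0.1418
top carton 1901 [565.3  45.2] [ 90.  150.2] 83.5 0.08
```

View pics/s7.png

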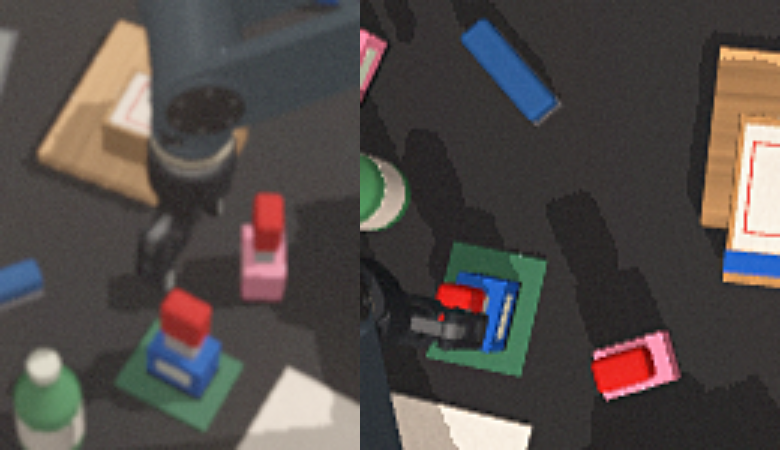

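The stamp stands upright at the centre of the rest, (180,345) in the left crop. The carton hasn't moved. One look at the print on the label.

Run:
```python
from h import *
q,V=look('top'); save(cv2.resize(q[165:235,195:255],None,fx=7,fy=7,interpolation=cv2.INTER_CUBIC),'s8.png')
```

```text
(no output)
```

View pics/s8.png

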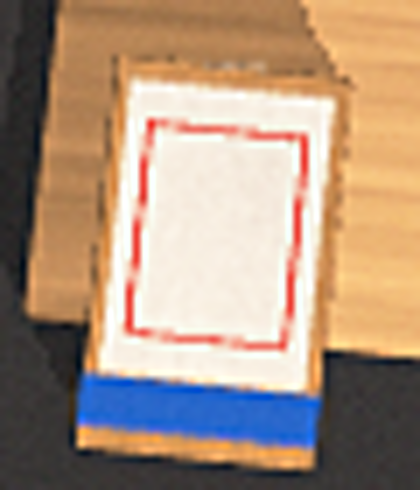

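```bash
python3 -c "
from h import *
print(sign_off())"
```

```text
the job is handed in; nothing more can be done
None
```

I tipped the carton, stamped the label and put the stamp back on its rest. The job is handed in at about 20 s of the 72 s. The one thing I couldn't confirm is the print itself: the top camera shows no mark on the label, so I'm judging it by force and position alone.

- **Tipping:** I pushed near the top until the carton fell onto the board. It lies flat, label up, with its top at z ≈ 0.080 m, and stamping moved it by no more than 0.2 mm.
- **Stamping:** The stamp was within about 0.5 mm of the frame's centre and aligned to within about 0.1°. I felt the die land after roughly 8 mm; from there the force rose about 7.4 N/mm, close to the 8 N/mm given. I held about 20 N for more than 1.3 s with no measurable slide. The sideways load was 4–5 N, which I could only partly reduce.
- **Stamp back on the rest:** After release it stands upright near the centre of the rest. The side camera puts the handle top at 0.143 m, as before. The gripper is clear, and I saw nothing else disturbed in the last pictures.
- **Force spike:** At the start of the tipping push the wrist briefly read about 42 N upward. That is far below the 120 N wrist limit, and the contact was at the fingers, as far as I can tell. I can't rule out that it counts against the 40 N limit on the arm and gripper body.

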